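# Complete the pinwheel layer of cartons on the skid

### The arm

A 7-joint arm with a two-finger parallel gripper is mounted at the origin on the work surface. World frame = base frame: x ahead of the robot, y to its left, z up, the work surface at z = 0. Lengths are in m, angles in degrees, forces in N, time in s.
With the tool pointing down it reaches from about 0.4 to 0.75 m from the base axis. Payload 19.5 kg.
Tool frame: the origin (TCP) lies midway between the tips of the shut fingers; the grasp point (between the pads) lies 19 mm behind it (r.tcp_to_grasp is the distance from the TCP to the grasp point, in m); z points along the fingers, y is the line along which they close (so a half turn about z gives the same grasp; the last joint's range is limited). The gripper opens to 85 mm and grips with 20 to 120 N. Pads are 22 mm wide; open, the fingers measure 114 mm over their backs; the gripper's body (76 mm by 85 mm) begins 54 mm behind the grasp point. The pads swing forward as they close: fully open they stand 13 mm farther back than shut.
Start: joints at [-68.509, 40.479, -1.581, 85.061, 1.261, 54.483, -4.326], TCP at [0.233, 0.526, 0.205] pointing down, gripper open.
Joint ranges: [-155.06, 155.06], [-18.47, 123.98], [-90, 86.84], [0, 140.48], [-83.41, 263.41], [0, 116], [-161.91, 161.91]. Speed limits (degrees/s): [108.29, 108.29, 147.25, 147.25, 172.46, 172.46, 172.46].

### API

Orientations are given as [roll, pitch, yaw] about the fixed x, y, z axes, in that order (R = Rz(yaw) Ry(pitch) Rx(roll)).
In Python, from station import r gives the robot as it stands.
- The arm moves only by the shell command python3 -m inch 'ROWS' [OPENING] [FORCE]. ROWS is JSON, a list of rows, each an object with "slide": the shift along the tool's x, y, z in cm, a list of three; "spin": the turn about the tool's z in degrees. A call has 1 to 5 rows; each row shifts and turns the commanded pose from where the row before left it, along the tool's axes as they then stand; what a row does not reach is not made up. A row lasts 1/8 s, in which the tool goes at most 62.5 mm and 10.7 degrees, less where a joint would pass 70% of its speed; a pose out of reach is approached as far as the arm can. A call is refused whole if a number of a shift passes 6.25 or a number of a turn 10.7, either way. A call with a gripper value outside its range is refused whole. OPENING is the finger opening in cm, from 0 to 8.54, set as the call begins (- or left out, the last holds). The fingers move at their own pace and stop on an object; FORCE is the grip in N (left out, the last holds). Time passes only in rows, so rows that do not move let the fingers close. It gives the time, the measured TCP pose, the force, the opening and the grip force at its end, in the units of the state.
- r.get_obs(): the state, without advancing time (a new reading comes with each control period).
- r.grab_frame(name): name is "scene" or "top" or "wrist"; returns a dict with "color" (420x560x3 uint8, blue, green, red), "fx", "fy", "cx", "cy" (pixels), "R" (3x3) and "t" (3): a world point X has camera coordinates R X + t. Camera axes: x right, y down, z forward; pixel columns grow to the right and rows downward; lengths in m; the calibration is good to about 2 mm. A picture is of the moment at which its call begins. There is no depth.
- r.hand_in(): hands the job in; it is judged then, once.
The state is a dict: "t": time; "joints": joint angles; "dq": joint speeds; "joint_torque": joint torques, N m; "ee_pos": TCP position; "ee_rot": TCP orientation; "contact_force": force on the tool from outside, world axes, zero at the start; "ft_torque": the same for the moment, N m; "grip_width": finger opening in m; "grasp_force": force on a finger pad.
Only numpy, scipy, OpenCV 4.12 (cv2) and the standard library are available. Lean on these libraries where they do the work, as an engineer would, in place of code of your own. Each camera call takes 0.05 s, during which the arm holds its last target. There are 200 camera calls.

### The job

Finish the layer of cartons on the wooden skid: one long carton already lies in its corner, so add the three other long cartons of the same size, upright and flat on the deck, to make a neat pinwheel of four round an open square middle, each carton's end close against the side of the next and its outer faces in line with the skid's edges. Set each one down gently rather than dropping it, and leave the carton already there, and everything else on the bench, where they are.

Things in the scene. Friction and masses are not known exactly. Their poses are not given: they have to be found in the camera images.
- skid: fixed square wooden skid (small pallet) of light boards, 216 x 216, flat deck 40 above the bench, turned to any angle. Origin: centre of its underside; x, y along its edges, z up. The finished pinwheel is 210 x 210, 3 mm in from the edges, with 5 mm gaps where an end meets a side and an open 100 x 100 middle (room for a finger; grip up to 20 mm off the carton's middle, beside the open square).
- carton_0: brown cardboard carton with a paper tape strip along its top, 150 long x 55 wide x 60 high. Origin: centre of its underside; x along its 150 mm length, z up. About 0.25 to 0.5 kg. Already lying in its corner of the skid, on slot_a, its length along the skid's x (either way round).
- carton_1: brown cardboard carton with a paper tape strip along its top, 150 long x 55 wide x 60 high. Origin: centre of its underside; x along its 150 mm length, z up. About 0.25 to 0.5 kg. Loose on the bench.
- carton_2: brown cardboard carton with a paper tape strip along its top, 150 long x 55 wide x 60 high. Origin: centre of its underside; x along its 150 mm length, z up. About 0.25 to 0.5 kg. Loose on the bench.
- carton_3: brown cardboard carton with a paper tape strip along its top, 150 long x 55 wide x 60 high. Origin: centre of its underside; x along its 150 mm length, z up. About 0.25 to 0.5 kg. Loose on the bench.
- slot_a (a point): centre of the underside of the carton that belongs here, on the deck. The point's axes are those of the skid. Here carton_0 lies: skid x -30, y -77.5, carton length along the skid's x.
- slot_b (a point): centre of the underside of the carton that belongs here, on the deck. The point's axes are those of the skid. Skid x 77.5, y -30; carton length along the skid's y.
- slot_c (a point): centre of the underside of the carton that belongs here, on the deck. The point's axes are those of the skid. Skid x 30, y 77.5; carton length along the skid's x.
- slot_d (a point): centre of the underside of the carton that belongs here, on the deck. The point's axes are those of the skid. Skid x -77.5, y 30; carton length along the skid's y.
- square_carton: bystander: squat square cardboard carton, 85 x 85 x 45 high, not part of the layer. Origin: centre of its underside.
- tape_roll: bystander: yellow tape roll lying flat, 100 across, 48 high. Origin: centre of its underside.
- motor_1: bystander: grey power-tool motor with a red grip, lying, 230 long, 70 high, grip to its +x. Origin: on the bench, near its middle.
- motor_2: bystander: a second such motor.
- mug: bystander: white mug, 76 across, 90 high. Origin: centre of its underside.
- screwdriver: bystander: screwdriver, 200 long, lying along its x. Origin: under its middle.
Things that resemble listed ones, but are neither listed nor needed, are in the scene too. What is shaped like the carton_0 but blue or green is not meant.

How it is judged:
By the outcome, as a careful person would: the job done as asked, in the order asked, and still so for the second after the job is handed in, with the robot touching nothing.
It also fails if it takes over 72 s, if anything falls off the work surface, if the arm or the gripper's body presses on something with over 40 N, if the wrist force passes 120 N, or if a joint passes its speed limit or range.

## Working session

There is one attempt and no reset: what is moved stays moved. The work goes in short steps, Python scripts to look and compute and a shell command to move; the robot and the scene stay as the last step left them, time stands still between calls to the robot, and variables do not carry over. Pictures are saved under pics/ and viewed, at most 10 in all, crops included, and the job is handed in when it is done.

```bash
mkdir -p pics; ls; python3 - <<'E'
from station import r
import cv2
for n in ("scene","top"):
    f=r.grab_frame(n); cv2.imwrite(f"pics/{n}0.png",f["color"]); print(n,f["fx"],f["cx"],f["cy"],f["R"],f["t"])
print(r.get_obs())
E
```

```text
pics
scene 456.16818201855557 274.17815325515676 208.36873355296285 [[ 0.50807266  0.86123946 -0.01134764]
 [ 0.73199177 -0.43869372 -0.52128291]
 [-0.45392754  0.25654322 -0.85330848]] [-0.31061824 -0.3426445   1.64718086]
top 475.3904644737418 278.28564474147703 206.9204864818059 [[-0.02275891 -0.99967212 -0.01173382]
 [-0.99651366  0.02362619 -0.08001453]
 [ 0.08026552  0.00987187 -0.99672463]] [0.05109482 0.54083783 1.382135  ]
{'t': 0.1, 'joints': array([-68.50790791,  40.51079583,  -1.58314392,  85.07960069,
         1.25903067,  54.48326855,  -4.32668493]), 'dq': array([-0.07536605, -0.08531989, -0.0630731 , -0.05284953, -0.10041443,
        0.16099556,  0.02963017]), 'joint_torque': array([ 5.78805884e-04, -8.84281754e+01,  1.23679876e+00, -2.36453998e+01,
        1.71611382e-02,  5.07994584e-03, -7.86229577e-06]), 'ee_pos': array([0.23266933, 0.52554542, 0.20427844]), 'ee_rot': array([-1.79943576e+02, -2.82672985e-05,  1.56117500e+02]), 'contact_force': array([0.29496094, 0.41329068, 0.15297637]), 'ft_torque': array([-0.01088763, -0.01011838,  0.00280144]), 'grasp_force': 0.0, 'grip_width': 0.08486798092475792}
```

View pics/top0.png

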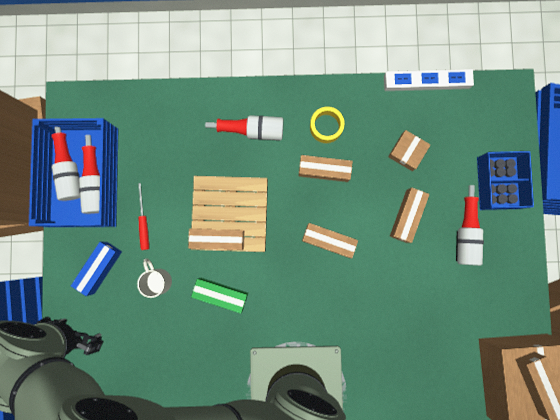

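View pics/scene0.png

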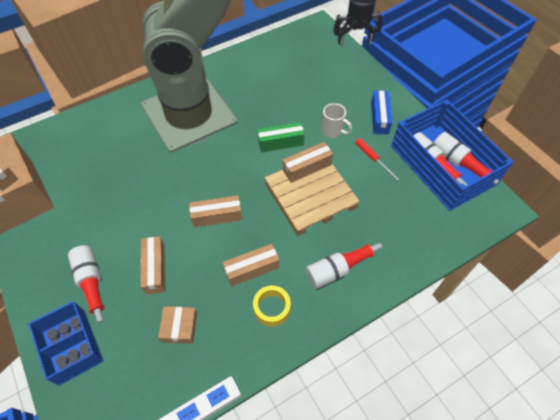

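Candidates for the loose cartons (top view): brown with tape strip at (326,167), (410,215) and (330,240). Look-alikes are the square carton (410,150), blue (96,268), green (219,295), the carton on the side furniture (540,370), and carton_0 (216,240), which must stay. I choose the three long brown ones.

```bash
cat > h.py <<'E'
import numpy as np, cv2
from station import r
def cast(f,px,z):
    px=np.atleast_2d(px).astype(float)
    d=np.c_[(px[:,0]-f["cx"])/f["fx"],(px[:,1]-f["cy"])/f["fy"],np.ones(len(px))]@f["R"]
    c=-f["R"].T@f["t"]; s=(z-c[2])/d[:,2]
    return c[:2]+s[:,None]*d[:,:2]
def proj(f,X):
    p=np.atleast_2d(X)@np.array(f["R"]).T+f["t"]
    return np.c_[f["fx"]*p[:,0]/p[:,2]+f["cx"],f["fy"]*p[:,1]/p[:,2]+f["cy"]]
def prep(n):
    f=r.grab_frame(n)
    for k in("R","t"): f[k]=np.array(f[k])
    return f
def masks(f):
    h=cv2.cvtColor(f["color"],cv2.COLOR_BGR2HSV)
    return h
def tape(f,near,z,rad=60):
    """white strip nearest pixel; returns world contour rect at height z"""
    h=masks(f); m=((h[...,1]<60)&(h[...,2]>170)).astype(np.uint8)
    c,_=cv2.findContours(m,cv2.RETR_EXTERNAL,cv2.CHAIN_APPROX_NONE)
    c=[k for k in c if cv2.contourArea(k)>40]
    k=min(c,key=lambda k:np.hypot(*(k[:,0].mean(0)-near)))
    w=cast(f,k[:,0],z).astype(np.float32)
    return rectang(w)
def rectang(w):
    (cx,cy),(a,b),t=cv2.minAreaRect((w*1000).astype(np.float32))
    if a<b:a,b,t=b,a,t+90
    return np.array([cx,cy,a,b,(t+90)%180-90])
E
python3 - <<'E'
from h import *
T=prep("top");S=prep("scene");W=prep("wrist")
for i,a in enumerate([(326,167),(410,215),(330,240),(216,240)]):
    z=.06 if i<3 else .10
    ra=tape(T,a,z); p=proj(S,[*ra[:2]/1000,z])[0]; rb=tape(S,p,z)
    print(i,ra.round(1),rb.round(1))
h=masks(T); print(h[200,230],h[167-4,310],h[185,210],h[240+8,200])
img=T["color"][90:310,80:440]; cv2.imwrite("pics/c1.png",cv2.resize(img,(720,440),interpolation=2))
cv2.imwrite("pics/w1.png",W["color"]); print(W["fx"],W["cx"],W["cy"],W["R"],W["t"])
o=r.get_obs(); print(o["ee_pos"],o["ee_rot"])
E
```

```text
0 [ 652.1 -100.6  148.8   18.4   82. ] [650.2 -98.7 150.4  18.9  81.8]
1 [ 507.5 -342.2  149.9   17.4  -22.3] [ 506.4 -341.7  153.1   17.2  -22.6]
2 [ 440.6 -106.5  148.5   18.5   69.1] [ 437.7 -105.9  151.4   20.2   69.1]
3 [450.9 217.  148.1  18.   87.2] [448.5 217.8 152.6  19.7  86.9]
[ 19 101 227] [ 42   5 247] [ 18 105 222] [ 16 115 179]
305.9089046256624 284.19753772222674 207.90692978844268 [[ 0.40504427  0.91429572 -0.00157355]
 [ 0.87017377 -0.38496837  0.3075662 ]
 [ 0.28060069 -0.12594719 -0.95152539]] [-0.57427947 -0.03927423  0.38004853]
[0.23272274 0.52564159 0.20446709] [-1.79968487e+02  1.87693719e-03  1.56118441e+02]
```

View pics/c1.png

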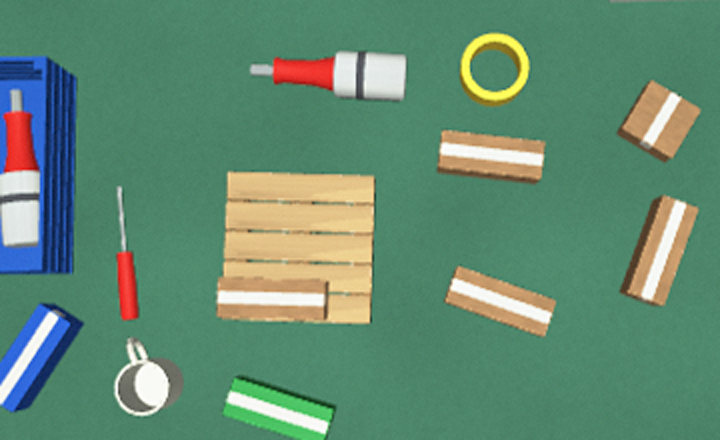

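The crop confirms three long brown cartons with tape, and carton_0 at crop (272,298) on the skid's near-left corner. Next I measure the skid.

```bash
cat >> h.py <<'E'
def skid(f,prev=(530,195)):
    """skid from its light boards: fit lines to outer mask edges in the deck plane; returns centre(mm), yaw"""
    h=masks(f); m=((h[...,0]>14)&(h[...,0]<26)&(h[...,1]>60)&(h[...,2]>200)).astype(np.uint8)
    m=cv2.morphologyEx(m,cv2.MORPH_OPEN,np.ones((3,3),np.uint8))
    ys,xs=np.nonzero(m); w=cast(f,np.c_[xs,ys],.04)*1000
    return w[np.hypot(*(w-prev).T)<165]
def delta(x,y,z,psi):
    """mm, deg -> spin, then slide in cm in the turned tool axes"""
    o=r.get_obs(); d=np.array([x,y,z])-np.array(o["ee_pos"])*1000
    s=(psi-o["ee_rot"][2]+180)%360-180; a=np.radians(psi)
    print("spin %.1f slide %.2f %.2f %.2f"%(s,(np.cos(a)*d[0]+np.sin(a)*d[1])/10,(np.sin(a)*d[0]-np.cos(a)*d[1])/10,-d[2]/10))
E
python3 - <<'E'
from h import *
for n in("top","scene"):
    f=prep(n); w=skid(f)
    r0=rectang(w); print(n,len(w),r0.round(1))
    a=np.radians(-93); 
    for k in range(3):
        u=np.array([np.cos(a),np.sin(a)]);v=np.array([-u[1],u[0]])
        p=w@u;q=w@v
        # right edge (skid +x) and far edge (+y): binned extremes, line fit
        def edge(al,ac,sg,lo,hi):
            b=np.arange(np.percentile(al,lo),np.percentile(al,hi),6); 
            e=[(t+3,(ac[(al>=t)&(al<t+6)]*sg).max()*sg) for t in b if ((al>=t)&(al<t+6)).sum()>3]
            e=np.array(e); c=np.polyfit(e[:,0],e[:,1],1); g=abs(e[:,1]-np.polyval(c,e[:,0])); e=e[g<=np.median(g)*2+.5]
            return np.polyfit(e[:,0],e[:,1],1),np.median(e[:,1])
        cr,mr=edge(q,p,1,5,95); cf,mf=edge(p,q,1,5,95); cl,ml=edge(q,p,-1,40,95)
        sl=[np.degrees(x) for x in(-cr[0],cf[0],-cl[0])]
        if k<2:a+=np.radians(np.mean(sl[:2]))
    print("yaw",np.degrees(a),"slopes",np.round(sl,2),"right",mr,"left",ml,"far",mf,"width",mr-ml)
    for mx in((mr+ml)/2,): print("centre",(mx*u+(mf-108)*v).round(1))
delta(651,-100,160,82)
E
```

```text
top 3849 [5.258164e+05 1.829721e+05 2.147600e+05 2.125010e+05 8.700000e+01]
yaw -93.12230867144685 slopes [-0.07  0.07  0.17] right -105.50942834917979 left -317.3511660297818 far 619.300046562894 width 211.841737680602
centre [522.1 183.3]
scene 2889 [ 5.241678e+05  1.844870e+05  2.146643e+05  2.141391e+05 -3.100000e+00]
yaw -93.02961095155423 slopes [-0.04  0.04  1.13] right -106.51558348170238 left -317.13395686080776 far 619.0643118332313 width 210.61837337910538
centre [521.5 184.5]
spin -74.1 slide -56.14 50.13 4.46
```

```bash
R='{"slide":[0,0,0],"spin":-10.6}'
python3 -m inch '[{"slide":[0,0,0],"spin":-10.6},{"slide":[0,0,0],"spin":-10.6},{"slide":[0,0,0],"spin":-10.6},{"slide":[0,0,0],"spin":-10.6},{"slide":[0,0,0],"spin":-10.6}]' 8.54 60
python3 -m inch '[{"slide":[0,0,0],"spin":-10.6},{"slide":[0,0,0],"spin":-10.5}]'
python3 -m inch '[{"slide":[-4,3.6,0],"spin":0},{"slide":[-4,3.6,0],"spin":0},{"slide":[-4,3.6,0],"spin":0},{"slide":[-4,3.6,0],"spin":0},{"slide":[-4,3.6,0],"spin":0}]'
python3 -m inch '[{"slide":[-4,3.6,0],"spin":0},{"slide":[-4,3.6,0],"spin":0},{"slide":[-4,3.6,0],"spin":0},{"slide":[-4,3.6,0],"spin":0},{"slide":[-4,3.6,0],"spin":0}]'
python3 -c "
from h import *
delta(653.3,-84.8,100,81.9); print(r.get_obs()['ee_rot'])"
```

```text
t: 0.98
ee_pos: [0.2328, 0.5257, 0.2047]
ee_rot: [-180.0, -0.0, -150.5]
contact_force: [1.3, -0.9, -0.9]
grip_width: 0.0855
grasp_force: 0.0
t: 1.23
ee_pos: [0.2328, 0.5257, 0.2047]
ee_rot: [-180.0, -0.0, -129.4]
contact_force: [-0.2, -1.1, 0.7]
grip_width: 0.0853
grasp_force: 0.0
t: 1.85
ee_pos: [0.2305, 0.7307, 0.2055]
ee_rot: [-179.9, 0.3, -129.8]
contact_force: [0.1, -0.9, 0.2]
grip_width: 0.0854
grasp_force: 0.0
t: 2.48
ee_pos: [0.1825, 0.817, 0.1737]
ee_rot: [176.5, 7.6, -130.2]
contact_force: [0.9, 0.3, -0.3]
grip_width: 0.0855
grasp_force: 0.0
spin -147.9 slide -82.65 59.32 7.37
[ 176.51011549    7.62120176 -130.1848202 ]
```

Spin is positive about the tool's downward z, the reverse of what I assumed. I'll back out and correct the helper.

```bash
sed -i 's/print("spin %.1f slide %.2f %.2f %.2f"%(s,/print(o["ee_pos"].round(4),o["ee_rot"].round(2)); print("spin %.1f slide %.2f %.2f %.2f"%(-s,/' h.py
python3 -m inch '[{"slide":[4,-3.6,0],"spin":0},{"slide":[4,-3.6,0],"spin":10},{"slide":[0,0,0],"spin":10},{"slide":[0,0,0],"spin":10},{"slide":[0,0,0],"spin":10}]'
python3 -c "
from h import *
delta(653.3,-84.8,160,81.9)"
```

```text
t: 3.1
ee_pos: [0.19, 0.7956, 0.1713]
ee_rot: [173.0, 4.5, -164.7]
contact_force: [-0.2, -0.2, -1.1]
grip_width: 0.0854
grasp_force: 0.0
[0.19   0.7956 0.1713] [ 172.96    4.55 -164.69]
spin 113.4 slide -80.63 58.27 1.13
```

```bash
python3 -m inch '[{"slide":[0,-6,0],"spin":0},{"slide":[0,-6,0],"spin":0},{"slide":[0,-6,0],"spin":0},{"slide":[0,-6,0],"spin":0},{"slide":[0,-6,0],"spin":0}]'
python3 -m inch '[{"slide":[0,-6,0],"spin":0},{"slide":[0,-6,0],"spin":10.5},{"slide":[0,0,0],"spin":10.5},{"slide":[0,0,0],"spin":10.5},{"slide":[0,0,0],"spin":10.5}]'
python3 -c "
from h import *
delta(653.3,-84.8,160,81.9)"
```

```text
t: 3.72
ee_pos: [0.2605, 0.5713, 0.1424]
ee_rot: [173.0, 4.7, -164.4]
contact_force: [1.0, 1.9, -0.1]
grip_width: 0.0852
grasp_force: 0.0
t: 4.35
ee_pos: [0.2934, 0.4589, 0.1278]
ee_rot: [171.7, -1.2, 153.6]
contact_force: [-0.1, -0.2, 0.2]
grip_width: 0.0853
grasp_force: 0.0
[0.2934 0.4589 0.1278] [171.68  -1.24 153.61]
spin 71.7 slide -48.75 43.29 -3.22
```

```bash
cat >> h.py <<'E'
from scipy.spatial.transform import Rotation as Ro
def st():
    o=r.get_obs(); M=Ro.from_euler("xyz",o["ee_rot"],degrees=True).as_matrix()
    print("pos",o["ee_pos"].round(3),"zaxis(deg tilt)",np.degrees(M[:2,2]).round(2),"q",o["joints"].round(1)); return M
def wd(x,y,z):
    "world displacement mm -> tool cm"
    print("tool slide cm",(st().T@np.array([x,y,z])/10).round(2))
E
python3 -c "
from h import *
wd(50,0,0);wd(0,-50,0); wd(0,0,50)"
```

```text
pos [0.293 0.459 0.128] zaxis(deg tilt) [2.59 7.97] q [-60.1  41.1   0.8 106.9  -5.7  23.9   9. ]
tool slide cm [-4.48  2.21  0.23]
pos [0.293 0.459 0.128] zaxis(deg tilt) [2.59 7.97] q [-60.1  41.1   0.8 106.9  -5.7  23.9   9. ]
tool slide cm [-2.22 -4.42 -0.7 ]
pos [0.293 0.459 0.128] zaxis(deg tilt) [2.59 7.97] q [-60.1  41.1   0.8 106.9  -5.7  23.9   9. ]
tool slide cm [ 0.11  0.72 -4.95]
```

```bash
python3 -m inch '[{"slide":[3.05,-2.05,-2],"spin":0},{"slide":[3.05,-2.05,-2],"spin":0},{"slide":[3.05,-2.05,-2],"spin":0},{"slide":[3.05,-2.05,-2],"spin":0},{"slide":[0,0,0],"spin":0}]'
python3 -c "
from h import *
wd(-14,-48,0);"
```

```text
t: 4.97
ee_pos: [0.1421, 0.4288, 0.1987]
ee_rot: [171.6, -1.2, 154.2]
contact_force: [0.6, 0.7, -0.6]
grip_width: 0.0849
grasp_force: 0.0
pos [0.142 0.429 0.199] zaxis(deg tilt) [2.54 8.07] q [-80.5  28.    7.  119.3  -7.2  24.5  -4.2]
tool slide cm [-0.83 -4.87 -0.74]
```

```bash
python3 -m inch '[{"slide":[-0.8,-4.9,-0.7],"spin":0},{"slide":[-0.8,-4.9,-0.7],"spin":0},{"slide":[0,0,0],"spin":0}]'
python3 -c "
from h import *
st()"
```

```text
t: 5.35
ee_pos: [0.115, 0.3301, 0.197]
ee_rot: [171.8, -1.2, 153.9]
contact_force: [0.9, 1.3, 0.9]
grip_width: 0.085
grasp_force: 0.0
pos [0.115 0.33  0.197] zaxis(deg tilt) [2.57 7.87] q [-80.8  21.6   6.2 136.6  -7.7  13.7  -4. ]
```

```bash
python3 -m inch '[{"slide":[-0.4,-2.5,-0.35],"spin":0},{"slide":[-0.4,-2.5,-0.35],"spin":0},{"slide":[0,0,0],"spin":0}]'
python3 -c "
from h import *
st()"
```

```text
t: 5.72
ee_pos: [0.1032, 0.2999, 0.2009]
ee_rot: [172.7, -1.7, 153.9]
contact_force: [-0.1, -0.4, 0.5]
grip_width: 0.0852
grasp_force: 0.0
pos [0.103 0.3   0.201] zaxis(deg tilt) [1.71 7.26] q [-74.1  19.   -3.9 140.4   6.2  13.2 -19.9]
```

```bash
python3 -m inch '[{"slide":[-0.4,-3,-0.4],"spin":0},{"slide":[-0.4,-3,-0.4],"spin":0},{"slide":[0,0,0],"spin":0}]'
python3 -c "
from h import *
st()"
```

```text
t: 6.1
ee_pos: [0.0855, 0.2754, 0.2007]
ee_rot: [177.0, -2.7, 154.3]
contact_force: [-0.1, 0.8, -0.2]
grip_width: 0.0858
grasp_force: 0.0
pos [0.085 0.275 0.201] zaxis(deg tilt) [-1.14  3.84] q [-56.6  19.6 -29.6 140.4  23.9  20.2 -42.5]
```

```bash
python3 -c "
from h import *
wd(20,-25,0)"
```

```text
pos [0.085 0.275 0.201] zaxis(deg tilt) [-1.14  3.84] q [-56.6  19.6 -29.6 140.4  23.9  20.2 -42.5]
tool slide cm [-2.88 -1.38 -0.21]
```

```bash
python3 -m inch '[{"slide":[-2.9,-1.4,-0.2],"spin":0},{"slide":[0,0,0],"spin":0}]'
python3 -c "
from h import *
wd(20,-25,0)"
```

```text
t: 6.35
ee_pos: [0.0946, 0.2641, 0.2018]
ee_rot: [177.9, -2.7, 154.3]
contact_force: [-0.1, 0.4, -0.1]
grip_width: 0.0849
grasp_force: 0.0
pos [0.095 0.264 0.202] zaxis(deg tilt) [-1.5   3.09] q [-47.3  20.5 -39.5 140.4  29.2  23.2 -47.4]
tool slide cm [-2.88 -1.38 -0.19]
```

```bash
python3 -c "
from h import *
wd(-95,106,0);wd(-175,-50,0)"
```

```text
pos [0.095 0.264 0.202] zaxis(deg tilt) [-1.5   3.09] q [-47.3  20.5 -39.5 140.4  29.2  23.2 -47.4]
tool slide cm [13.15  5.4   0.82]
pos [0.095 0.264 0.202] zaxis(deg tilt) [-1.5   3.09] q [-47.3  20.5 -39.5 140.4  29.2  23.2 -47.4]
tool slide cm [ 13.58 -12.12   0.19]
```

```bash
python3 -m inch '[{"slide":[3.3,1.35,0.2],"spin":0},{"slide":[3.3,1.35,0.2],"spin":0},{"slide":[3.3,1.35,0.2],"spin":0},{"slide":[3.3,1.35,0.2],"spin":0},{"slide":[0,0,0],"spin":0}]'
python3 -m inch '[{"slide":[3.4,-3,0.05],"spin":0},{"slide":[3.4,-3,0.05],"spin":0},{"slide":[3.4,-3,0.05],"spin":0},{"slide":[3.4,-3,0.05],"spin":0},{"slide":[0,0,0],"spin":0}]'
python3 -c "
from h import *
wd(20,-25,0)"
```

```text
t: 6.98
ee_pos: [-0.0043, 0.3717, 0.2019]
ee_rot: [177.8, -2.7, 154.7]
contact_force: [0.0, 0.1, 0.4]
grip_width: 0.0853
grasp_force: 0.0
t: 7.6
ee_pos: [-0.1792, 0.3197, 0.2019]
ee_rot: [177.8, -2.7, 154.8]
contact_force: [0.2, -0.1, 0.1]
grip_width: 0.0853
grasp_force: 0.0
pos [-0.179  0.32   0.202] zaxis(deg tilt) [-1.48  3.13] q [-104.2   25.1  -31.5  127.5   28.2   30.4  -92.5]
tool slide cm [-2.87 -1.4  -0.19]
```

```bash
python3 -m inch '[{"slide":[-4,-2.9,-0.3],"spin":0},{"slide":[-2,-1.45,-0.15],"spin":0},{"slide":[0,0,0],"spin":0}]'
python3 -c "
from h import *
st()"
python3 -m inch '[{"slide":[-2,-1.45,-0.15],"spin":0},{"slide":[0,0,0],"spin":0}]'
python3 -c "
from h import *
st()"
```

```text
t: 7.98
ee_pos: [-0.1398, 0.255, 0.2022]
ee_rot: [177.7, -2.6, 154.4]
contact_force: [-1.3, 0.9, -0.3]
grip_width: 0.0851
grasp_force: 0.0
pos [-0.14   0.255  0.202] zaxis(deg tilt) [-1.36  3.15] q [-105.    19.6  -30.5  139.9   29.9   22.6  -97. ]
t: 8.22
ee_pos: [-0.1368, 0.2448, 0.2033]
ee_rot: [178.7, -1.8, 154.5]
contact_force: [0.6, -0.1, -0.2]
grip_width: 0.0853
grasp_force: 0.0
pos [-0.137  0.245  0.203] zaxis(deg tilt) [-1.03  1.98] q [ -96.6   20.9  -43.7  140.    35.2   26.8 -105.6]
```

```bash
python3 -m inch '[{"slide":[-2,-1.45,-0.15],"spin":0},{"slide":[0,0,0],"spin":0}]'
python3 -c "
from h import *
st()"
```

```text
t: 8.48
ee_pos: [-0.1326, 0.234, 0.2056]
ee_rot: [179.4, -0.8, 154.6]
contact_force: [0.4, 0.1, -0.9]
grip_width: 0.0853
grasp_force: 0.0
pos [-0.133  0.234  0.206] zaxis(deg tilt) [-0.49  0.91] q [ -89.3   22.8  -56.4  140.2   38.8   31.7 -112.9]
```

```bash
python3 -m inch '[{"slide":[-1.5,-1.1,-0.1],"spin":0},{"slide":[0,0,0],"spin":0}]'
python3 -c "
from h import *
st(); delta(653.3,-84.8,200,81.9)"
```

```text
t: 8.72
ee_pos: [-0.1287, 0.225, 0.2105]
ee_rot: [179.7, -0.3, 154.7]
contact_force: [0.7, 0.3, -0.8]
grip_width: 0.0855
grasp_force: 0.0
pos [-0.129  0.225  0.21 ] zaxis(deg tilt) [-0.19  0.38] q [ -82.6   25.1  -69.2  140.3   41.3   37.3 -119.8]
[-0.1287  0.225   0.2105] [179.73  -0.34 154.7 ]
spin 72.8 slide -19.66 81.78 1.05
```

```bash
python3 -m inch '[{"slide":[0,4,0],"spin":0},{"slide":[0,4,0],"spin":0},{"slide":[0,4,0],"spin":0},{"slide":[0,4,0],"spin":0},{"slide":[0,4,0],"spin":0}]'
python3 -c "
from h import *
st(); wd(350,40,0)"
```

```text
t: 9.35
ee_pos: [-0.0417, 0.4072, 0.2109]
ee_rot: [179.7, -0.2, 154.8]
contact_force: [-1.0, 0.1, 0.7]
grip_width: 0.0848
grasp_force: 0.0
pos [-0.042  0.407  0.211] zaxis(deg tilt) [-0.02  0.36] q [-62.7  38.6 -67.3 115.7  44.2  56.  -88.1]
pos [-0.042  0.407  0.211] zaxis(deg tilt) [-0.02  0.36] q [-62.7  38.6 -67.3 115.7  44.2  56.  -88.1]
tool slide cm [-2.995e+01  1.854e+01  1.000e-02]
```

```bash
python3 -m inch '[{"slide":[0,0,0],"spin":10.4},{"slide":[0,0,0],"spin":10.4},{"slide":[0,0,0],"spin":10.4},{"slide":[0,0,0],"spin":10.4},{"slide":[0,0,0],"spin":10.4}]'
python3 -m inch '[{"slide":[0,0,0],"spin":10.4},{"slide":[0,0,0],"spin":10.4},{"slide":[0,0,0],"spin":0}]'
python3 -m inch '[{"slide":[1.5,5.7,0],"spin":0},{"slide":[1.5,5.7,0],"spin":0},{"slide":[1.5,5.7,0],"spin":0},{"slide":[1.5,5.7,0],"spin":0},{"slide":[0,0,0],"spin":0}]'
python3 -c "
from h import *
st(); delta(653.3,-84.8,200,81.9)"
```

```text
t: 9.98
ee_pos: [-0.0422, 0.4067, 0.2115]
ee_rot: [179.9, -0.5, 102.4]
contact_force: [-0.8, 0.7, -0.9]
grip_width: 0.0853
grasp_force: 0.0
t: 10.35
ee_pos: [-0.0426, 0.4067, 0.212]
ee_rot: [-179.9, -0.6, 82.0]
contact_force: [-0.1, -0.2, 0.3]
grip_width: 0.0855
grasp_force: 0.0
t: 10.98
ee_pos: [0.1953, 0.4329, 0.2106]
ee_rot: [-179.8, -0.4, 81.9]
contact_force: [-1.1, 0.8, -0.1]
grip_width: 0.0856
grasp_force: 0.0
pos [0.195 0.433 0.211] zaxis(deg tilt) [-0.09  0.44] q [ -42.6   37.4  -47.9  104.3   34.    53.4 -113.8]
[0.1953 0.4329 0.2106] [-179.85   -0.42   81.88]
spin -0.0 slide -44.80 52.64 1.06
```

```bash
python3 -m inch '[{"slide":[-3.7,4.4,0],"spin":0},{"slide":[-3.7,4.4,0],"spin":0},{"slide":[-3.7,4.4,0],"spin":0},{"slide":[-3.7,4.4,0],"spin":0},{"slide":[-3.7,4.4,0],"spin":0}]'
python3 -m inch '[{"slide":[-3.7,4.4,0],"spin":0},{"slide":[-3.7,4.4,0],"spin":0},{"slide":[-3.7,4.4,0],"spin":0},{"slide":[-3.7,4.4,0],"spin":0},{"slide":[-3.7,4.4,0],"spin":0}]'
python3 -c "
from h import *
st(); delta(653.3,-84.8,120,81.9)"
```

```text
t: 11.6
ee_pos: [0.3838, 0.218, 0.209]
ee_rot: [-179.8, -0.5, 82.3]
contact_force: [1.1, 0.2, 0.3]
grip_width: 0.0852
grasp_force: 0.0
t: 12.22
ee_pos: [0.5758, 0.0039, 0.2063]
ee_rot: [-179.8, -0.4, 82.3]
contact_force: [0.1, 0.7, -0.3]
grip_width: 0.0853
grasp_force: 0.0
pos [0.576 0.004 0.206] zaxis(deg tilt) [-0.17  0.43] q [ 20.8  47.8 -52.6  83.7  38.9  68.  -45.2]
[0.5758 0.0039 0.2063] [-179.77   -0.4    82.28]
spin 0.4 slide -7.69 8.93 8.63
```

```bash
python3 -m inch '[{"slide":[-2.55,3,1.5],"spin":0.4},{"slide":[-2.55,3,1.5],"spin":0},{"slide":[-2.55,3,1.5],"spin":0},{"slide":[0,0,0],"spin":0},{"slide":[0,0,0],"spin":0}]'
python3 - <<'E'
from h import *
st(); delta(653.3,-84.8,17,81.9)
f=prep("wrist"); p=proj(f,[.651,-.1,.06])[0]; print(p,tape(f,p,.06).round(1))
cv2.imwrite("pics/w2.png",f["color"])
E
```

```text
t: 12.85
ee_pos: [0.6524, -0.0818, 0.1605]
ee_rot: [-179.8, -0.4, 81.8]
contact_force: [0.0, 0.6, -1.1]
grip_width: 0.0855
grasp_force: 0.0
pos [ 0.652 -0.082  0.161] zaxis(deg tilt) [-0.18  0.47] q [ 23.5  57.4 -50.6  67.6  42.3  73.2 -32.8]
[ 0.6524 -0.0818  0.1605] [-179.75   -0.44   81.82]
spin -0.1 slide -0.29 0.13 14.35
[286.645116   218.88724569] [650.3 -99.7 145.7  16.2  81.9]
```

View pics/w2.png

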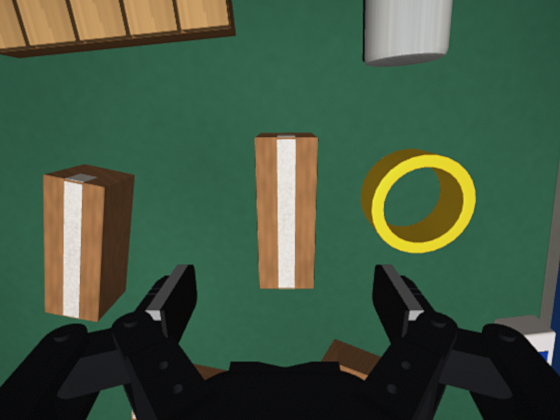

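Wrist view: the carton lies at (286,210), centred between the fingers, and its position agrees with the top view to 1 mm. I'll descend and grip.

```bash
python3 -m inch '[{"slide":[-0.3,0.1,4],"spin":0},{"slide":[0,0,4],"spin":0},{"slide":[0,0,4],"spin":0},{"slide":[0,0,2.2],"spin":0},{"slide":[0,0,0],"spin":0}]'
python3 -m inch '[{"slide":[0,0,0],"spin":0},{"slide":[0,0,0],"spin":0},{"slide":[0,0,0],"spin":0},{"slide":[0,0,0],"spin":0}]' 4.5 70
python3 -c "
from h import *
st()"
```

```text
t: 13.52
ee_pos: [0.6522, -0.0842, 0.0184]
ee_rot: [-179.7, -0.5, 81.6]
contact_force: [1.1, -0.1, -0.1]
grip_width: 0.0856
grasp_force: 0.0
t: 14.02
ee_pos: [0.6531, -0.0847, 0.0206]
ee_rot: [-179.9, -0.5, 81.5]
contact_force: [-4.5, -0.4, 13.8]
grip_width: 0.053
grasp_force: 73.4
pos [ 0.653 -0.085  0.021] zaxis(deg tilt) [-0.07  0.5 ] q [ 23.2  67.  -46.4  73.8  49.8  59.7 -38.5]
```

```bash
python3 -m inch '[{"slide":[0,0,-2],"spin":0},{"slide":[0,0,-5],"spin":0},{"slide":[0,0,-5],"spin":0},{"slide":[0,0,0],"spin":-5.3},{"slide":[0,0,0],"spin":0}]'
python3 -c "
from h import *
delta(601.8,164.6,65,86.95);print(r.get_obs()['contact_force'])"
```

```text
t: 14.65
ee_pos: [0.653, -0.0858, 0.14]
ee_rot: [-179.9, -0.5, 86.8]
contact_force: [0.1, -0.5, -3.4]
grip_width: 0.0527
grasp_force: 75.2
[ 0.653  -0.0858  0.14  ] [-179.85   -0.5    86.84]
spin -0.1 slide 24.73 -6.44 7.50
[ 0.13360211 -0.54320762 -3.38959893]
```

```bash
python3 -m inch '[{"slide":[3,-0.8,0],"spin":0},{"slide":[5,-1.3,0],"spin":0},{"slide":[5,-1.3,0],"spin":0},{"slide":[5,-1.3,0],"spin":0},{"slide":[4,-1,0],"spin":0}]'
python3 -m inch '[{"slide":[2.7,-0.7,0],"spin":-0.1},{"slide":[0,0,0],"spin":0},{"slide":[0,0,0],"spin":0}]'
python3 - <<'E'
from h import *
delta(601.8,164.6,65,86.95)
f=prep("top"); z=.18+.0  # tape top while held ~ .06+bottom
o=r.get_obs(); zt=o["ee_pos"][2]-.0206+.06
p=proj(f,[.601,.149,zt])[0]; print(tape(f,p,zt).round(1))
f=prep("scene"); p=proj(f,[.601,.149,zt])[0]; print(tape(f,p,zt).round(1))
E
```

```text
t: 15.28
ee_pos: [0.6073, 0.1391, 0.1411]
ee_rot: [-179.8, -0.5, 86.8]
contact_force: [0.5, -0.1, -1.6]
grip_width: 0.0528
grasp_force: 75.2
t: 15.65
ee_pos: [0.6027, 0.1636, 0.1411]
ee_rot: [-179.8, -0.5, 86.8]
contact_force: [0.7, -0.5, -3.8]
grip_width: 0.0527
grasp_force: 75.2
[0.6027 0.1636 0.1411] [-179.79   -0.47   86.84]
spin -0.1 slide 0.09 -0.10 7.61
[577.9 199.9  46.1   9.3  51.2]
[600.  121.5  97.4  19.1  87.4]
```

```bash
python3 -m inch '[{"slide":[0.1,-0.1,3],"spin":-0.1},{"slide":[0,0,3],"spin":0},{"slide":[0,0,1.2],"spin":0},{"slide":[0,0,0.3],"spin":0},{"slide":[0,0,0],"spin":0}]'
python3 -m inch '[{"slide":[0,0,0.2],"spin":0},{"slide":[0,0,0.15],"spin":0},{"slide":[0,0,0],"spin":0}]'
python3 -c "
from h import *
delta(601.8,164.6,61,86.95)"
```

```text
t: 16.38
ee_pos: [0.6018, 0.1661, 0.0669]
ee_rot: [-179.8, -0.5, 87.0]
contact_force: [0.9, 0.4, -2.6]
grip_width: 0.0528
grasp_force: 75.1
t: 16.75
ee_pos: [0.6014, 0.1661, 0.0627]
ee_rot: [-179.8, -0.5, 87.0]
contact_force: [0.8, 0.8, -2.9]
grip_width: 0.053
grasp_force: 75.1
[0.6014 0.1661 0.0627] [-179.8    -0.5    87.05]
spin 0.1 slide -0.15 0.05 0.17
```

```bash
python3 -m inch '[{"slide":[-0.15,0.05,0.1],"spin":0},{"slide":[0,0,0.05],"spin":0},{"slide":[0,0,0],"spin":0}]'
python3 -m inch '[{"slide":[0,0,0.1],"spin":0},{"slide":[0,0,0],"spin":0}]'
python3 -c "
from h import *
delta(601.8,164.6,61,86.95)"
```

```text
t: 17.12
ee_pos: [0.6018, 0.1646, 0.0611]
ee_rot: [-179.8, -0.5, 87.0]
contact_force: [0.1, 0.3, -2.3]
grip_width: 0.053
grasp_force: 75.1
t: 17.38
ee_pos: [0.6019, 0.1647, 0.0606]
ee_rot: [-179.8, -0.5, 87.0]
contact_force: [-3.0, -1.3, 7.3]
grip_width: 0.0527
grasp_force: 76.1
[0.6019 0.1647 0.0606] [-179.82   -0.51   87.05]
spin 0.1 slide -0.01 -0.01 -0.04
```

Contact. I'll release, lift, and move aside toward the next carton (the one at (330,240)) so the cameras can check.

```bash
python3 -m inch '[{"slide":[0,0,0],"spin":0},{"slide":[0,0,0],"spin":0},{"slide":[0,0,0],"spin":0}]' 8
python3 -m inch '[{"slide":[0,0,-4],"spin":0},{"slide":[0,0,-6],"spin":0},{"slide":[0,0,-3],"spin":0},{"slide":[0,0,0],"spin":0}]' 8.5
python3 -c "
from h import *
delta(439.2,-106.2,160,69.1);st()"
```

```text
t: 17.75
ee_pos: [0.6019, 0.1647, 0.0601]
ee_rot: [-179.8, -0.5, 87.0]
contact_force: [-0.5, 0.2, -0.7]
grip_width: 0.0802
grasp_force: 0.0
t: 18.25
ee_pos: [0.6029, 0.1639, 0.1922]
ee_rot: [-180.0, -0.6, 87.0]
contact_force: [1.0, -0.1, 0.5]
grip_width: 0.0851
grasp_force: 0.0
[0.6029 0.1639 0.1922] [-179.97   -0.57   87.04]
spin 17.9 slide -31.07 -5.65 3.22
pos [0.603 0.164 0.192] zaxis(deg tilt) [-0.    0.57] q [  3.2  52.4 -51.4  74.   40.2  71.6 -51.7]
```

```bash
python3 -m inch '[{"slide":[0,0,0.5],"spin":9},{"slide":[0,0,0.5],"spin":8.9},{"slide":[-4.6,-0.8,0],"spin":0},{"slide":[-5.6,-1,0],"spin":0},{"slide":[-5.6,-1,0],"spin":0}]'
python3 -m inch '[{"slide":[-5.6,-1,0],"spin":0},{"slide":[-5.6,-1,0],"spin":0},{"slide":[-5,-1,1],"spin":0},{"slide":[0,0,0],"spin":0}]'
python3 - <<'E'
from h import *
delta(433.8,-120.2,22,69.1)
f=prep("wrist"); p=proj(f,[.439,-.106,.06])[0]; print(p,tape(f,p,.06).round(1))
for n in("top","scene"):
    f=prep(n)
    for q in([.601,.149],[.45,.217]): p=proj(f,[*q,.1])[0]; print(n,tape(f,p,.1).round(1))
E
```

```text
t: 18.88
ee_pos: [0.5183, 0.0244, 0.1782]
ee_rot: [-179.6, -0.4, 69.2]
contact_force: [2.0, -1.2, 0.8]
grip_width: 0.0849
grasp_force: 0.0
t: 19.38
ee_pos: [0.4317, -0.1178, 0.1669]
ee_rot: [-179.5, -0.3, 68.9]
contact_force: [0.6, 1.0, 0.7]
grip_width: 0.0847
grasp_force: 0.0
[ 0.4317 -0.1178  0.1669] [-179.49   -0.32   68.88]
spin -0.2 slide -0.15 0.28 14.49
[288.59333628 183.69844474] [ 438.3 -106.6  145.7   16.4   69.2]
top [602.7 149.2 146.   16.9  88.6]
top [450.8 217.  148.1  18.1  87.2]
scene [600.4 150.5 152.9  19.2  87.5]
scene [448.5 217.8 152.6  19.7  86.9]
```

```bash
python3 -m inch '[{"slide":[-0.15,0.25,4],"spin":-0.2},{"slide":[0,0,4],"spin":0},{"slide":[0,0,4],"spin":0},{"slide":[0,0,2.4],"spin":0},{"slide":[0,0,0],"spin":0}]'
python3 -m inch '[{"slide":[0,0,0],"spin":0},{"slide":[0,0,0],"spin":0},{"slide":[0,0,0],"spin":0},{"slide":[0,0,0],"spin":0}]' 4.5 70
python3 -c "
from h import *
st()"
```

```text
t: 20.15
ee_pos: [0.4353, -0.1143, 0.0232]
ee_rot: [-179.5, -0.4, 69.5]
contact_force: [-0.4, 0.1, 0.8]
grip_width: 0.0846
grasp_force: 0.0
t: 20.65
ee_pos: [0.4358, -0.1157, 0.0254]
ee_rot: [-179.7, -0.4, 69.3]
contact_force: [-4.1, 1.4, 19.2]
grip_width: 0.0526
grasp_force: 69.4
pos [ 0.436 -0.116  0.025] zaxis(deg tilt) [-0.08  0.5 ] q [ 29.7  53.4 -34.  119.1  65.6  28.9 -75.5]
```

```bash
python3 -m inch '[{"slide":[0,0,-2],"spin":0},{"slide":[0,0,-5],"spin":0},{"slide":[0,0,-5],"spin":0},{"slide":[0,0,0],"spin":-8},{"slide":[0,0,0],"spin":-10}]'
python3 -m inch '[{"slide":[0,0,0],"spin":-10},{"slide":[0,0,0],"spin":-10},{"slide":[0,0,0],"spin":-10},{"slide":[0,0,0],"spin":-10},{"slide":[0,0,0],"spin":-10}]'
python3 -m inch '[{"slide":[0,0,0],"spin":-10},{"slide":[0,0,0],"spin":-10},{"slide":[0,0,0],"spin":-10},{"slide":[0,0,0],"spin":-9.6},{"slide":[0,0,0],"spin":0}]'
python3 -c "
from h import *
delta(500.9,107.2,68,176.95);st()"
```

```text
t: 21.28
ee_pos: [0.4358, -0.1172, 0.1452]
ee_rot: [-179.9, -0.5, 87.6]
contact_force: [-0.3, 0.2, -3.7]
grip_width: 0.0519
grasp_force: 75.8
t: 21.9
ee_pos: [0.4356, -0.1171, 0.1447]
ee_rot: [179.7, -0.4, 137.7]
contact_force: [0.6, -0.3, -4.1]
grip_width: 0.052
grasp_force: 75.8
t: 22.52
ee_pos: [0.4356, -0.117, 0.1444]
ee_rot: [179.5, -0.2, 176.9]
contact_force: [-0.2, -0.0, -4.5]
grip_width: 0.0517
grasp_force: 75.8
[ 0.4356 -0.117   0.1444] [179.48  -0.21 176.89]
spin -0.1 slide -5.33 22.73 7.64
pos [ 0.436 -0.117  0.144] zaxis(deg tilt) [-0.18  0.53] q [ 47.5  53.5 -74.2 113.1  58.7  64.   34. ]
```

```bash
python3 -m inch '[{"slide":[-0.7,3,0],"spin":0},{"slide":[-1.1,4.7,0],"spin":0},{"slide":[-1.1,4.7,0],"spin":0},{"slide":[-1.1,4.7,0],"spin":0},{"slide":[-0.9,3.6,0],"spin":0}]'
python3 -m inch '[{"slide":[-0.45,2,0],"spin":0},{"slide":[0,0,0],"spin":0},{"slide":[0,0,0],"spin":0}]'
python3 -c "
from h import *
delta(500.9,107.2,68,176.95);st()"
```

```text
t: 23.15
ee_pos: [0.496, 0.0892, 0.1462]
ee_rot: [179.5, -0.2, 176.7]
contact_force: [1.2, -0.6, -4.2]
grip_width: 0.0522
grasp_force: 75.8
t: 23.52
ee_pos: [0.5012, 0.1063, 0.146]
ee_rot: [179.5, -0.2, 176.8]
contact_force: [0.1, 0.6, -4.6]
grip_width: 0.0519
grasp_force: 75.8
[0.5012 0.1063 0.146 ] [179.53  -0.2  176.8 ]
spin -0.2 slide 0.03 0.09 7.80
pos [0.501 0.106 0.146] zaxis(deg tilt) [-0.17  0.48] q [ 17.5  55.2 -70.1 101.4  56.5  66.9  16.2]
```

```bash
python3 -m inch '[{"slide":[0,0.1,3],"spin":-0.1},{"slide":[0,0,3],"spin":0},{"slide":[0,0,1],"spin":0},{"slide":[0,0,0.4],"spin":0},{"slide":[0,0,0],"spin":0}]'
python3 -m inch '[{"slide":[0,0,0.2],"spin":0},{"slide":[0,0,0],"spin":0}]'
python3 -c "
from h import *
delta(500.9,107.2,65.4,176.95)"
```

```text
t: 24.15
ee_pos: [0.5014, 0.1086, 0.0726]
ee_rot: [179.5, -0.2, 177.0]
contact_force: [0.2, -0.1, -4.3]
grip_width: 0.0519
grasp_force: 75.8
t: 24.4
ee_pos: [0.5012, 0.1087, 0.0702]
ee_rot: [179.5, -0.2, 177.0]
contact_force: [0.0, 0.4, -4.4]
grip_width: 0.0515
grasp_force: 75.8
[0.5012 0.1087 0.0702] [179.49  -0.18 177.05]
spin 0.1 slide 0.02 -0.15 0.48
```

```bash
python3 -m inch '[{"slide":[0,-0.15,0.2],"spin":0},{"slide":[0,0,0.15],"spin":0},{"slide":[0,0,0],"spin":0}]'
python3 -m inch '[{"slide":[0,0,0.1],"spin":0},{"slide":[0,0,0],"spin":0}]'
python3 -m inch '[{"slide":[0,0,0.1],"spin":0},{"slide":[0,0,0],"spin":0}]'
python3 -c "
from h import *
delta(500.9,107.2,65.4,176.95)"
```

```text
t: 24.78
ee_pos: [0.501, 0.1072, 0.0663]
ee_rot: [179.5, -0.2, 177.0]
contact_force: [0.6, 0.2, -3.5]
grip_width: 0.052
grasp_force: 75.9
t: 25.02
ee_pos: [0.5012, 0.1074, 0.0658]
ee_rot: [179.5, -0.2, 177.1]
contact_force: [-1.1, -0.8, 5.0]
grip_width: 0.0519
grasp_force: 77.0
t: 25.28
ee_pos: [0.5012, 0.1076, 0.0655]
ee_rot: [179.5, -0.1, 177.1]
contact_force: [-4.3, -1.8, 21.3]
grip_width: 0.0521
grasp_force: 79.0
[0.5012 0.1076 0.0655] [ 1.7948e+02 -1.3000e-01  1.7707e+02]
spin 0.1 slide 0.03 -0.04 0.01
```

```bash
python3 -m inch '[{"slide":[0,0,0],"spin":0},{"slide":[0,0,0],"spin":0},{"slide":[0,0,0],"spin":0}]' 8
python3 -m inch '[{"slide":[0,0,-4],"spin":0},{"slide":[0,0,-6],"spin":0},{"slide":[0,0,-2],"spin":5},{"slide":[0,0,0],"spin":5},{"slide":[0,0,0],"spin":5}]' 8.5
python3 -m inch '[{"slide":[0,0,0],"spin":4.3},{"slide":[0,0,0],"spin":0}]'
python3 -c "
from h import *
delta(493,-336.4,170,157.6);st()"
```

```text
t: 25.65
ee_pos: [0.501, 0.1073, 0.0644]
ee_rot: [179.5, -0.2, 177.1]
contact_force: [0.4, -0.5, 0.0]
grip_width: 0.0801
grasp_force: 0.0
t: 26.28
ee_pos: [0.5015, 0.1061, 0.1846]
ee_rot: [179.6, -0.3, 161.9]
contact_force: [-0.0, 0.2, -0.6]
grip_width: 0.0851
grasp_force: 0.0
t: 26.52
ee_pos: [0.5014, 0.1062, 0.1845]
ee_rot: [179.6, -0.3, 157.8]
contact_force: [0.0, 0.1, 0.1]
grip_width: 0.0849
grasp_force: 0.0
[0.5014 0.1062 0.1845] [179.59  -0.35 157.78]
spin 0.2 slide -16.09 -41.24 1.45
pos [0.501 0.106 0.184] zaxis(deg tilt) [-0.17  0.51] q [ 17.1  50.1 -67.6  98.6  49.8  66.9   3. ]
```

```bash
python3 -m inch '[{"slide":[-1.8,-4.6,0],"spin":0},{"slide":[-1.8,-4.6,0],"spin":0},{"slide":[-1.8,-4.6,0],"spin":0},{"slide":[-1.8,-4.6,0],"spin":0},{"slide":[0,0,0],"spin":0}]'
python3 -c "
from h import *
delta(493,-336.4,170,157.6);st()
for n in('top','scene'):
    f=prep(n)
    for q in([.601,.149],[.45,.217],[.491,.108]): p=proj(f,[*q,.1])[0]; print(n,tape(f,p,.1).round(1))
"
```

```text
t: 27.15
ee_pos: [0.4979, -0.0948, 0.1821]
ee_rot: [179.6, -0.4, 157.6]
contact_force: [-0.9, 0.6, 0.1]
grip_width: 0.0851
grasp_force: 0.0
[ 0.4979 -0.0948  0.1821] [179.64  -0.4  157.57]
spin -0.0 slide -8.75 -22.53 1.21
pos [ 0.498 -0.095  0.182] zaxis(deg tilt) [-0.23  0.49] q [ 40.7  51.2 -70.2  99.6  51.4  68.5  23.4]
top [602.7 149.2 146.   16.9  88.6]
top [450.8 217.  148.1  18.1  87.2]
top [492.6 107.4 145.3  17.3  -3.2]
scene [600.4 150.5 152.9  19.2  87.5]
scene [448.5 217.3 153.6  19.7  86.9]
scene [492.8 109.1 157.4  19.6  -3.2]
```

```bash
python3 -m inch '[{"slide":[-1.75,-4.5,0],"spin":0},{"slide":[-1.75,-4.5,0],"spin":0},{"slide":[-1.75,-4.5,0],"spin":0},{"slide":[-1.75,-4.5,0],"spin":0},{"slide":[0,0,0],"spin":0}]'
python3 -m inch '[{"slide":[-1.75,-4.5,1],"spin":0},{"slide":[0,0,0],"spin":0},{"slide":[0,0,0],"spin":0}]'
python3 - <<'E'
from h import *
delta(493,-336.4,22,157.6);st()
f=prep("wrist"); p=proj(f,[.507,-.342,.06])[0]; print(p,tape(f,p,.06).round(1))
E
```

```text
t: 27.88
ee_pos: [0.4948, -0.2864, 0.1803]
ee_rot: [179.6, -0.4, 157.6]
contact_force: [-0.0, 1.2, 0.3]
grip_width: 0.0849
grasp_force: 0.0
t: 28.25
ee_pos: [0.4948, -0.331, 0.1707]
ee_rot: [179.5, -0.3, 157.9]
contact_force: [-0.3, 0.9, 0.6]
grip_width: 0.0852
grasp_force: 0.0
[ 0.4948 -0.331   0.1707] [179.54  -0.34 157.9 ]
spin 0.3 slide -0.04 -0.57 14.87
pos [ 0.495 -0.331  0.171] zaxis(deg tilt) [-0.15  0.55] q [ 59.   58.5 -70.2  81.7  54.6  77.8  54.8]
[277.80258476 213.18204764] [ 505.7 -341.8  146.2   16.3  -22. ]
```

```bash
python3 -m inch '[{"slide":[0,-0.6,4],"spin":0.2},{"slide":[0,0,4],"spin":0},{"slide":[0,0,4],"spin":0},{"slide":[0,0,2.8],"spin":0},{"slide":[0,0,0],"spin":0}]'
python3 -m inch '[{"slide":[0,0,0],"spin":0},{"slide":[0,0,0],"spin":0},{"slide":[0,0,0],"spin":0},{"slide":[0,0,0],"spin":0}]' 4.5 70
python3 -c "
from h import *
st()"
```

```text
t: 28.92
ee_pos: [0.4913, -0.3355, 0.0216]
ee_rot: [179.5, -0.5, 157.7]
contact_force: [0.4, 0.4, -0.2]
grip_width: 0.085
grasp_force: 0.0
t: 29.42
ee_pos: [0.4923, -0.3366, 0.0244]
ee_rot: [179.6, -0.2, 157.6]
contact_force: [-2.4, 3.7, 13.8]
grip_width: 0.0526
grasp_force: 70.9
pos [ 0.492 -0.337  0.024] zaxis(deg tilt) [-0.05  0.49] q [ 58.3  69.5 -63.7  88.3  66.2  66.   47.5]
```

```bash
python3 -m inch '[{"slide":[0,0,-2],"spin":0},{"slide":[0,0,-5],"spin":0},{"slide":[0,0,-6],"spin":0},{"slide":[0,0,0],"spin":-9.5},{"slide":[0,0,0],"spin":-9.8}]'
python3 -m inch '[{"slide":[0,3,0],"spin":0},{"slide":[0,5,0],"spin":0},{"slide":[0,5,0],"spin":0},{"slide":[0,5,0],"spin":0},{"slide":[0,5,0],"spin":0}]'
python3 -c "
from h import *
delta(544.0,260.1,68,176.95);st()"
```

```text
t: 30.05
ee_pos: [0.4918, -0.3382, 0.1545]
ee_rot: [179.6, -0.1, 177.2]
contact_force: [-0.3, 0.4, -5.1]
grip_width: 0.0524
grasp_force: 75.5
t: 30.68
ee_pos: [0.5043, -0.107, 0.1558]
ee_rot: [179.5, -0.2, 176.8]
contact_force: [1.1, -0.4, -4.6]
grip_width: 0.052
grasp_force: 75.5
[ 0.5043 -0.107   0.1558] [ 1.7954e+02 -1.5000e-01  1.7685e+02]
spin -0.1 slide -2.01 36.87 8.78
pos [ 0.504 -0.107  0.156] zaxis(deg tilt) [-0.13  0.47] q [ 42.   55.6 -72.6  99.9  56.4  69.8  40.5]
```

```bash
python3 -m inch '[{"slide":[-0.3,5,0],"spin":0},{"slide":[-0.3,5,0],"spin":0},{"slide":[-0.3,5,0],"spin":0},{"slide":[-0.3,5,0],"spin":0},{"slide":[-0.3,5,0],"spin":0}]'
python3 -m inch '[{"slide":[-0.3,5,0],"spin":0},{"slide":[-0.2,4,0],"spin":0},{"slide":[0,2,0],"spin":0},{"slide":[0,0,0],"spin":0},{"slide":[0,0,0],"spin":0}]'
python3 -c "
from h import *
delta(544.0,260.1,68,176.95);st()"
```

```text
t: 31.3
ee_pos: [0.5332, 0.142, 0.158]
ee_rot: [179.5, -0.1, 176.9]
contact_force: [0.5, -1.0, -4.4]
grip_width: 0.0522
grasp_force: 75.5
t: 31.92
ee_pos: [0.5443, 0.2493, 0.1583]
ee_rot: [179.5, -0.2, 176.8]
contact_force: [0.4, -0.6, -4.3]
grip_width: 0.0522
grasp_force: 75.5
[0.5443 0.2493 0.1583] [ 1.7951e+02 -1.7000e-01  1.7683e+02]
spin -0.1 slide 0.09 1.08 9.03
pos [0.544 0.249 0.158] zaxis(deg tilt) [-0.15  0.5 ] q [ -0.   58.4 -67.1  82.5  54.   74.5  15.9]
```

```bash
python3 -m inch '[{"slide":[0.05,1.1,0],"spin":-0.1},{"slide":[0,0,3.5],"spin":0},{"slide":[0,0,3.5],"spin":0},{"slide":[0,0,1],"spin":0},{"slide":[0,0,0],"spin":0}]'
python3 -c "
from h import *
delta(544.0,260.1,64.4,176.95);st()"
```

```text
t: 32.55
ee_pos: [0.5441, 0.2619, 0.0782]
ee_rot: [179.5, -0.2, 176.9]
contact_force: [0.3, 0.0, -3.8]
grip_width: 0.0524
grasp_force: 75.5
[0.5441 0.2619 0.0782] [179.47  -0.21 176.94]
spin -0.0 slide 0.00 -0.18 1.38
pos [0.544 0.262 0.078] zaxis(deg tilt) [-0.18  0.54] q [ -2.   64.4 -63.6  85.6  60.   68.   11.3]
```

```bash
python3 -m inch '[{"slide":[0,-0.15,0.7],"spin":0},{"slide":[0,0,0.3],"spin":0},{"slide":[0,0,0.15],"spin":0},{"slide":[0,0,0],"spin":0}]'
python3 -m inch '[{"slide":[0,0,0.15],"spin":0},{"slide":[0,0,0],"spin":0}]'
python3 -m inch '[{"slide":[0,0,0.08],"spin":0},{"slide":[0,0,0],"spin":0}]'
python3 -c "
from h import *
delta(544.0,260.1,64.4,176.95);st()"
```

```text
t: 33.05
ee_pos: [0.544, 0.2603, 0.0663]
ee_rot: [179.5, -0.2, 176.9]
contact_force: [-0.0, -0.5, -4.6]
grip_width: 0.0522
grasp_force: 75.5
t: 33.3
ee_pos: [0.5439, 0.2604, 0.0647]
ee_rot: [179.5, -0.2, 177.0]
contact_force: [-0.5, 0.7, -4.0]
grip_width: 0.0525
grasp_force: 75.6
t: 33.55
ee_pos: [0.544, 0.2605, 0.0645]
ee_rot: [179.5, -0.2, 177.0]
contact_force: [-2.0, -0.9, 7.9]
grip_width: 0.0521
grasp_force: 76.8
[0.544  0.2605 0.0645] [ 1.7947e+02 -1.7000e-01  1.7695e+02]
spin 0.0 slide -0.00 -0.04 0.01
pos [0.544 0.26  0.065] zaxis(deg tilt) [-0.14  0.54] q [ -2.   65.4 -63.   86.3  61.1  66.8  10.5]
```

```bash
python3 -m inch '[{"slide":[0,0,0],"spin":0},{"slide":[0,0,0],"spin":0},{"slide":[0,0,0],"spin":0}]' 8
python3 -m inch '[{"slide":[0,0,-4],"spin":0},{"slide":[0,0,-5],"spin":0},{"slide":[0,0,-5],"spin":0},{"slide":[0,-6,0],"spin":0},{"slide":[0,-6,0],"spin":0}]' 8.5
python3 -m inch '[{"slide":[0,-6,0],"spin":0},{"slide":[0,-6,0],"spin":0},{"slide":[0,-6,0],"spin":0},{"slide":[0,-6,0],"spin":0},{"slide":[0,0,0],"spin":0}]'
python3 - <<'E'
from h import *
st()
for n in('top','scene'):
    f=prep(n)
    for q in([.45,.217],[.491,.108],[.601,.149],[.559,.259]):
        p=proj(f,[*q,.1])[0]; print(n,tape(f,p,.1).round(1))
    p=proj(f,[.525,.183,.07])[0].astype(int); c=f["color"][max(p[1]-60,0):p[1]+60,p[0]-70:p[0]+70]
    cv2.imwrite(f"pics/{n}2.png",cv2.resize(c,(700,600),interpolation=2))
E
```

```text
t: 33.92
ee_pos: [0.544, 0.2603, 0.0639]
ee_rot: [179.5, -0.2, 176.9]
contact_force: [0.9, -0.3, 0.6]
grip_width: 0.0799
grasp_force: 0.0
t: 34.55
ee_pos: [0.5377, 0.138, 0.2031]
ee_rot: [179.5, -0.2, 177.0]
contact_force: [1.8, -0.8, -1.2]
grip_width: 0.085
grasp_force: 0.0
t: 35.17
ee_pos: [0.5246, -0.1048, 0.2001]
ee_rot: [179.5, -0.3, 176.6]
contact_force: [0.5, 1.4, 0.3]
grip_width: 0.0853
grasp_force: 0.0
pos [ 0.525 -0.105  0.2  ] zaxis(deg tilt) [-0.23  0.47] q [ 40.9  53.6 -74.4  92.5  52.5  75.9  45. ]
top [450.8 217.  148.1  18.1  87.2]
top [494.  107.4 147.8  17.3  -3.2]
top [602.7 149.2 146.   16.9  88.6]
top [560.6 258.8 146.4  17.2  -2.7]
scene [448.4 217.3 153.6  19.8  87.1]
scene [493.1 109.1 156.8  19.6  -3.2]
scene [600.4 150.5 152.9  19.2  87.5]
scene [558.7 260.7 153.1  19.6  -2.6]
```

View pics/top2.png

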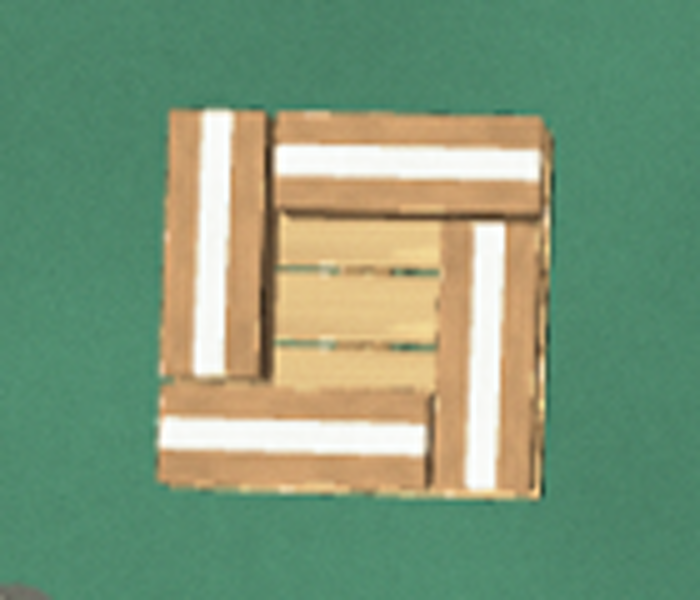

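View pics/scene2.png

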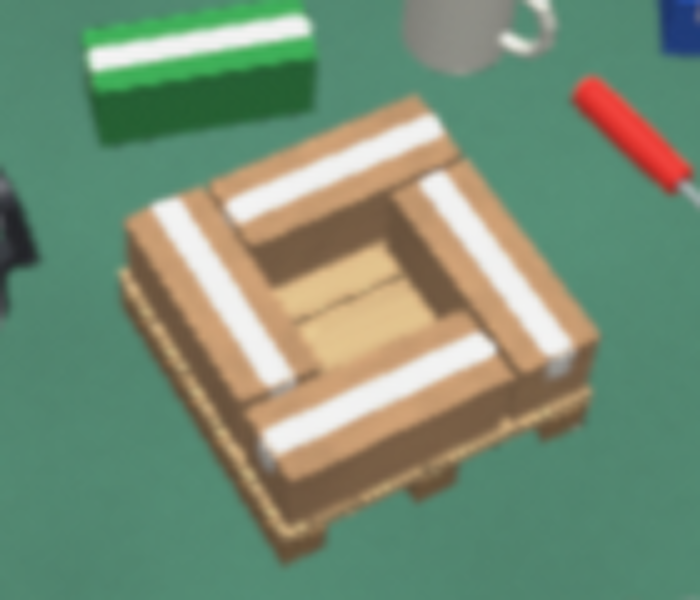

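The top crop shows a pinwheel, with cartons at (215,245), (410,165), (487,355) and (293,435) around the open middle. Every end sits close to its neighbour's side and all outer faces run along the skid's edges. The scene crop shows all four flat. Offsets are about 2 mm and 1° at most, and carton_0 hasn't moved. Handing in.

```bash
python3 -c "
from station import r
print(r.hand_in())"
```

```text
the job is handed in; nothing more can be done
None
```

The layer is finished and handed in at about 35 s: the three cartons were set down gently on slots b, c and d, within about 2 mm and 1° of their places by camera, and carton_0 did not move; the bystanders were not re-measured, but no move came into contact with them.

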